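# Point out the short-moulded link, then its mould cavity

## Task

Show the toolmaker the fault and where it comes from. On the moulded shot lying on the bench the link (the bar with round eyes) did not fill and lacks its outer eye: point straight down at what there is of it, fingertips two or three centimetres above it, for two seconds. Then point in the same way at the middle of the link's cavity in the open mould half and finish still pointing there; touch nothing, and on the way point at no other part or cavity.

Things in the scene. Friction and masses are not known exactly. Their poses are not given: they have to be found in the camera images.
- mould: Steel injection mould half, fixed, parting face up, any yaw. Plates 196 x 196 mm; two brass nipples stick out 20 mm at +x. Origin: centre of the underside. Parting face 132 mm above the bench; four guide pillars, 18 mm thick, stand 40 mm above it 72 to 78 mm from the centre in x and y. Four cavities 5 mm deep round a cross runner: gear at +x, jigsaw piece +y, ring -x, link -y
- link_cavity (a point): Middle of the link's cavity, at the level of the parting face: a bar 50 mm long and 11 mm wide that ends in two round eyes of 20 mm diameter, lying radially, its middle 50 mm from the mould's centre
- gear_cavity (a point): Middle of the gear's cavity (46 mm diameter, 12 teeth), at the level of the parting face, 48 mm from the mould's centre
- ring_cavity (a point): Middle of the ring's cavity (45 mm outside, 25 mm inside diameter), at the level of the parting face, 47.5 mm from the mould's centre
- jigsaw_cavity (a point): Middle of the jigsaw piece's cavity (33 mm square with two round tabs and a round notch), at the level of the parting face, 50 mm from the mould's centre
- shot: One shot from this mould, blue plastic, 35 g, loose, flat on the bench, sprue up, any yaw: four parts 5 mm thick round a cross runner, 150 mm across, and in the centre the sprue, a 9 mm thick tapered stalk 60 mm tall. Origin: centre of the underside. Layout as in the mould: gear at +x, jigsaw piece +y, ring -x, link -y
- short_link (a point): Middle of what there is of the short link on the shot, on its top face 5 mm above the bench, 42.5 mm from the sprue axis: the inner eye (20 mm across) and an 11 mm wide bar that ends in a ragged stub 55 mm from the sprue; the outer eye is missing
- gear_part (a point): Middle of the top face of the gear on the shot (46 mm diameter)
- ring_part (a point): Middle of the top face of the ring on the shot (45 mm diameter)
- jigsaw_part (a point): Middle of the top face of the jigsaw piece on the shot (33 mm square with tabs)
- knife: Grey retractable knife, loose, 175 x 24 x 22 mm, lying on the bench between the mould and the shot; origin: middle of the underside, blade towards its +x
- pliers: Long-nose pliers with red handles, loose, 195 x 64 x 14 mm, lying on the bench beyond the work; origin: the joint, on the underside, jaws towards its +x
- bottle: Clear plastic bottle with blue cap, loose, standing, 65 mm diameter, 222 mm tall; origin: centre of the underside
There are look-alikes about, which are no part of the job. Several things look just like the shot: the one meant starts farthest from the robot's base. Of the things that look like the bottle, the larger one is meant.

How it is judged:
By the outcome, as a careful person would: the job done as asked, in the order asked, and still so for the second after the job is handed in, with the robot touching nothing.
It also fails if it takes over 45 s, if anything falls off the work surface, if the arm or the gripper's body presses on something with over 40 N, if the wrist force passes 120 N, or if a joint passes its speed limit or range.

## Robot

A 6-joint arm with a two-finger parallel gripper is mounted at the origin on the work surface. World frame = base frame: x ahead of the robot, y to its left, z up, the work surface at z = 0. Lengths are in m, angles in degrees, forces in N, time in s.
With the tool pointing down it reaches from about 0.3 to 0.75 m from the base axis. Payload 8.5 kg.
Tool frame: the origin (TCP) lies between the finger pads, 19 mm behind the fingertips; this is the grasp point; z points along the fingers, y is the line along which they close (so a half turn about z gives the same grasp; the last joint's range is limited). The gripper opens to 85 mm and grips with 20 to 120 N. Pads are 22 mm wide; open, the fingers measure 114 mm over their backs; the gripper's body (76 mm by 85 mm) begins 54 mm behind the grasp point. The pads swing forward as they close: fully open they stand 13 mm farther back than shut.
Start: joints at [-81.664, 21.807, 74.336, -0, 83.858, -12.336], TCP at [0.194, -0.515, 0.25] pointing down, gripper open.
Joint ranges: [-178.18, 178.18], [-50.72, 133.34], [12.68, 142.11], [-81.47, 261.47], [9.98, 163.14], [-165.26, 165.26]. Speed limits (degrees/s): [136.94, 136.94, 180, 180, 180, 180].

## Interface

Orientations are given as a 3x3 rotation matrix whose columns are the frame's x, y, z axes.
In Python, from rig import env, optics gives the robot as it stands.
- The arm moves only by the shell command python3 -m jog 'ROWS' [OPENING] [FORCE]. ROWS is JSON, a list of rows, each an object with "linear": the shift along the tool's x, y, z in units of 40 mm (1.0 is 40 mm), a list of three; "roll": the turn about the tool's z in units of 5 degrees (1.0 is 5 degrees). A call has 1 to 12 rows; each row shifts and turns the commanded pose from where the row before left it, along the tool's axes as they then stand; what a row does not reach is not made up. A row lasts 1/12 s, in which the tool goes at most 41.7 mm and 7.16 degrees, less where a joint would pass 70% of its speed; a pose out of reach is approached as far as the arm can. A call is refused whole if a number of a shift passes 1 or a number of a turn 1, either way. A call with a gripper value outside its range is refused whole. OPENING is the opening, from -1 (shut) to 1 (fully open), set as the call begins (- or left out, the last holds). The fingers move at their own pace and stop on an object; FORCE is the grip in N (left out, the last holds). Time passes only in rows, so rows that do not move let the fingers close. It gives the time, the measured TCP pose, the force, the opening and the grip force at its end, in the units of the state.
- env.observe(): the state, without advancing time (a new reading comes with each control period).
- optics.get_image(name): name is "scene" or "side" or "wrist"; returns the picture (480x640x3 uint8, red, green, blue); there is no depth.
- optics.calibration(name): a dict with "fov_y" (degrees; the focal length in pixels is half the picture's height over the tangent of half this angle, whatever the lens; pixels are square), "cx", "cy" (the principal point, pixels), "T" (4x4, takes a point from camera to world coordinates). Camera axes: x right, y down, z forward; pixel columns grow to the right and rows downward; lengths in m; the calibration is good to about 2 mm. A picture is of the moment at which its call begins: read the wrist's pose just before it. calibration takes no time and is no camera call; for the wrist camera it gives the pose at the moment of the call.
- env.close_job(): hands the job in; it is judged then, once.
The state is a dict: "time_s": time; "q": joint angles; "qvel": joint speeds; "joint_efforts": joint torques, N m; "position": TCP position; "tool_rot": TCP orientation; "ft_force": force on the tool from outside, world axes, zero at the start; "wrist_torque": the same for the moment, N m; "grip_width": finger opening in m; "gripper_force": force on a finger pad.
Only numpy, scipy, OpenCV 4.12 (cv2) and the standard library are available. Lean on these libraries where they do the work, as an engineer would, in place of code of your own. Each camera call takes 0.05 s, during which the arm holds its last target. There are 200 camera calls.

## Working session

There is one attempt and no reset: what is moved stays moved. The work goes in short steps, Python scripts to look and compute and a shell command to move; the robot and the scene stay as the last step left them, time stands still between calls to the robot, and variables do not carry over. Pictures are saved under pics/ and viewed, at most 10 in all, crops included, and the job is handed in when it is done.

```bash
mkdir -p pics
python3 - <<'E'
from rig import env, optics
import cv2,numpy as np
s=env.observe();print(s['time_s'],s['position'],np.round(s['tool_rot'],3))
for n in("scene","side","wrist"):
    c=optics.calibration(n);print(n,c['fov_y'],c['cx'],c['cy'],np.round(c['T'],3).tolist(), [k for k in c])
    cv2.imwrite(f"pics/{n}0.png",optics.get_image(n)[:,:,::-1])
E
```

```text
0.0 [ 0.19410917 -0.51431341  0.24939022] [[ 0.936  0.353 -0.   ]
 [ 0.353 -0.936  0.001]
 [ 0.    -0.001 -1.   ]]
scene 45.719811065879675 326.6863091172112 236.35429021610688 [[-0.727, 0.581, -0.367, 1.011], [0.687, 0.623, -0.373, 0.357], [0.012, -0.524, -0.852, 1.163], [0.0, 0.0, 0.0, 1.0]] ['fov_y', 'cx', 'cy', 'T']
side 43.04326039463966 322.36604135289537 241.4839503528694 [[-0.911, -0.224, 0.346, -0.005], [-0.411, 0.538, -0.736, 1.054], [-0.021, -0.813, -0.582, 1.062], [0.0, 0.0, 0.0, 1.0]] ['fov_y', 'cx', 'cy', 'T']
wrist 61.03551400667124 321.8838757529381 245.24910018367152 [[0.353, -0.9, -0.256, 0.259], [-0.936, -0.34, -0.096, -0.491], [-0.001, 0.274, -0.962, 0.372], [0.0, 0.0, 0.0, 1.0]] ['fov_y', 'cx', 'cy', 'T']
```

View pics/scene0.png

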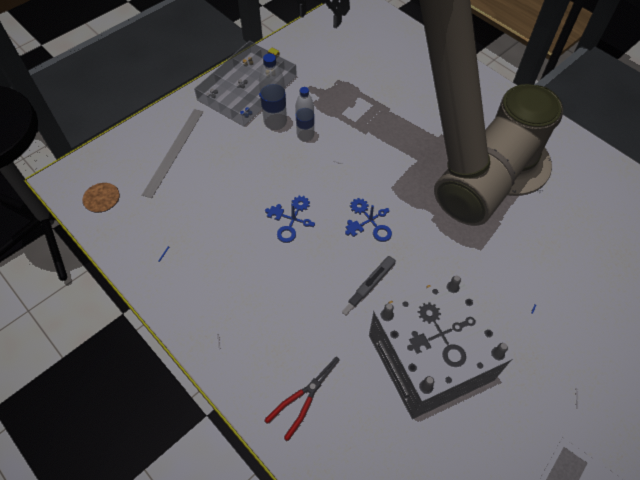

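View pics/side0.png

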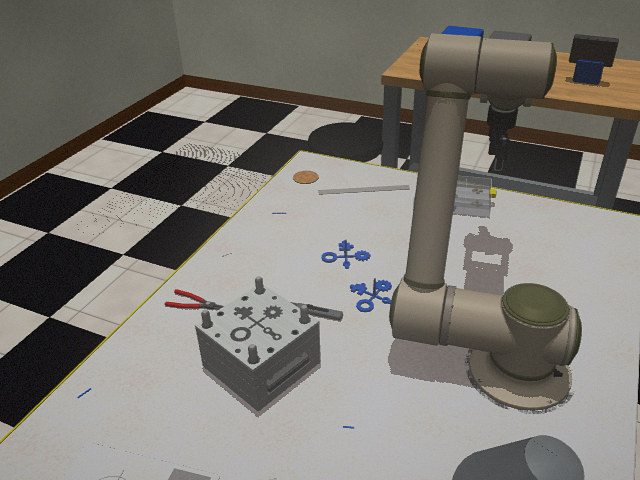

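The scene picture shows two blue shots, at about (290,220) and (370,220). The mould is at about (440,335), with its gear cavity at (430,312), jigsaw (420,342), ring (455,355) and link (465,325). The side picture shows the same shots at (346,255) and (374,295), and the mould at (258,320). Next I'll measure and enlarge both shots.

```bash
cat > h.py <<'E'
import numpy as np,cv2
from rig import env,optics
def ray(c,u,v):
    f=240/np.tan(np.radians(c['fov_y']/2));T=np.array(c['T'])
    return T[:3,3],T[:3,:3]@np.array([(u-c['cx'])/f,(v-c['cy'])/f,1])
def onz(c,u,v,z):
    o,d=ray(c,u,v);return o+d*(z-o[2])/d[2]
def tri(rs):
    A=0;b=0
    for o,d in rs:
        d=d/np.linalg.norm(d);P=np.eye(3)-np.outer(d,d);A=A+P;b=b+P@o
    return np.linalg.solve(A,b)
E
python3 - <<'E'
from h import *
out=[]
for n,(x,y,w,hh) in dict(scene=(250,180,160,75),side=(310,230,100,95)).items():
    c=optics.calibration(n);im=cv2.imread(f"pics/{n}0.png");H=cv2.cvtColor(im,cv2.COLOR_BGR2HSV)
    m=cv2.inRange(H,(105,120,50),(130,255,255));k=np.zeros_like(m);k[y:y+hh,x:x+w]=m[y:y+hh,x:x+w]
    N,l,st,ce=cv2.connectedComponentsWithStats(k)
    for i in range(1,N):
        if st[i,4]>40:
            p=onz(c,*ce[i],.005);print(n,ce[i].round(),st[i,4],p.round(3),np.hypot(*p[:2]).round(3))
    out.append(cv2.resize(im[y:y+hh,x:x+w],None,fx=5 if n=='scene' else 4,fy=5 if n=='scene' else 4,interpolation=cv2.INTER_CUBIC))
    cv2.imwrite(f"pics/{n}_crop.png",out[-1])
# mould, parting face
for n,L in dict(scene=dict(gear=(430,312),jig=(419,343),ring=(455,355),link=(464,325)),side=dict(gear=(272,311),jig=(244,310),ring=(240,334),link=(271,331))).items():
    c=optics.calibration(n)
    for k,v in L.items():print(n,k,onz(c,*v,.132).round(3))
im=cv2.imread("pics/scene0.png")[270:420,360:520];cv2.imwrite("pics/mould_crop.png",cv2.resize(im,None,fx=4,fy=4,interpolation=cv2.INTER_CUBIC))
E
```

```text
scene [300. 203.] 175 [ 0.494 -0.265  0.005] 0.561
scene [366. 221.] 599 [ 0.41  -0.117  0.005] 0.426
scene [285. 222.] 423 [ 0.557 -0.248  0.005] 0.61
side [360. 255.] 101 [ 0.494 -0.265  0.005] 0.561
side [330. 256.] 80 [ 0.573 -0.225  0.005] 0.615
side [382. 285.] 118 [ 0.389 -0.161  0.005] 0.421
side [359. 288.] 117 [ 0.442 -0.125  0.005] 0.459
side [384. 299.] 46 [ 0.366 -0.11   0.005] 0.382
side [365. 304.] 118 [ 0.404 -0.071  0.005] 0.41
scene gear [0.538 0.171 0.132]
scene jig [0.602 0.199 0.132]
scene ring [0.57  0.262 0.132]
scene link [0.51  0.235 0.132]
side gear [0.541 0.168 0.132]
side jig [0.602 0.19  0.132]
side ring [0.571 0.261 0.132]
side link [0.513 0.227 0.132]
```

View pics/scene_crop.png

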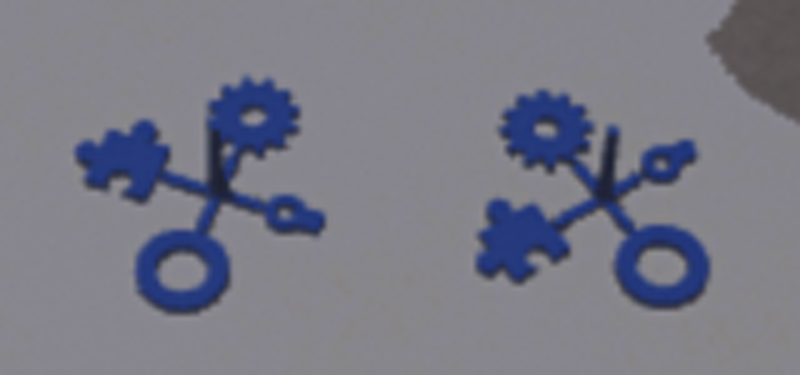

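View pics/mould_crop.png

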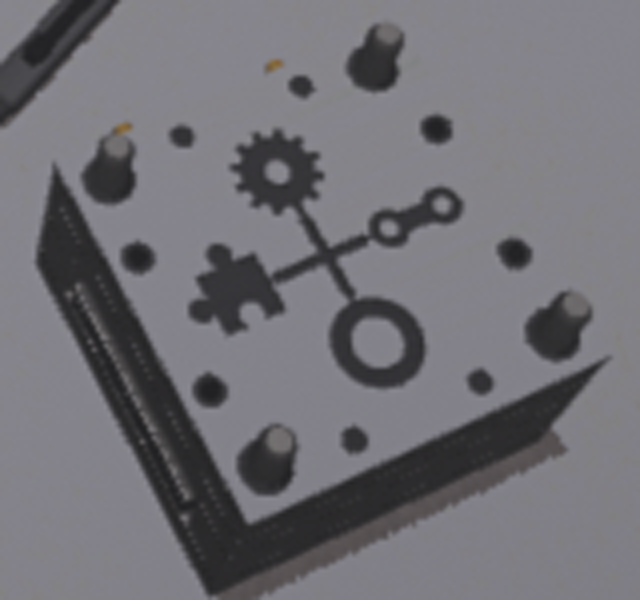

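Both blue shots, at (290,220) and (370,220), look alike and both have a stub link. The left one at (290,220) is meant: it lies about 0.59 m from the base, the other about 0.42 m. Its stub link, with an eye at (307,223) and its end at (314,224), shows in the crop. The mould link's eyes are at crop (390,228) and (441,206).

```bash
cat > m.py <<'E'
from h import *
a=optics.calibration('scene');b=optics.calibration('side')
S=lambda x,y,k,ox,oy:((x+.5)/k-.5+ox,(y+.5)/k-.5+oy)
print('mould gear,link tri',tri([ray(a,*S(278,172,4,360,270)),ray(b,272,311)]).round(3),tri([ray(a,*S(415,217,4,360,270)),ray(b,271,331)]).round(3))
g,r,l=[onz(a,*S(*p,4,360,270),.132) for p in((278,172),(378,342),(415,217))]
def frame(g,r,dg,dr,dl,l,nm):
    u=(g-r)/np.linalg.norm(g-r);c=r+(g-r)*dr/(dg+dr);y=np.array([-u[1],u[0],0])
    print(nm,'span',np.linalg.norm(g-r),'c',c.round(4),'yaw',np.degrees(np.arctan2(u[1],u[0])).round(1),'link pred',(c-y*dl).round(4),'link seen',l.round(4))
frame(g,r,.048,.0475,.05,l,'mould')
g,r=[onz(a,*S(*p,5,250,180),.005) for p in((254,117),(183,271))]
l=onz(a,*S(295,216,5,250,180),.005)
frame(g,r,.048,.0475,.0425,l,'shot')
print('sprue tip?',[onz(a,*S(215,125,5,250,180),z).round(3) for z in(.0,.06)])
print('bottle',onz(a,275,125,0).round(3),onz(a,306,136,0).round(3))
s=env.observe();print(s['position'],'tool x yaw',np.degrees(np.arctan2(s['tool_rot'][1,0],s['tool_rot'][0,0])),s['grip_width'])
E
python3 m.py
```

```text
mould gear,link tri [0.54  0.171 0.134] [0.511 0.232 0.137]
mould span 0.09531847706228126 c [0.5556 0.2163 0.132 ] yaw -109.2 link pred [0.5084 0.2327 0.132 ] link seen [0.509  0.2325 0.132 ]
shot span 0.09544593461347367 c [ 0.5354 -0.2432  0.005 ] yaw -152.9 link pred [ 0.516  -0.2054  0.005 ] link seen [ 0.5172 -0.2082  0.005 ]
sprue tip? [array([ 0.508, -0.277,  0.   ]), array([ 0.534, -0.245,  0.06 ])]
bottle [ 0.368 -0.507  0.   ] [ 0.333 -0.421  0.   ]
[ 0.1941199  -0.51439839  0.24953235] tool x yaw 20.671274392135675 0.08541651484014576
```

```bash
python3 -m jog '[{"linear":[0,0,-0.5],"roll":0},{"linear":[0,0,-0.5],"roll":0}]' -1
```

```text
time_s: 0.32
position: [0.1941, -0.5141, 0.2894]
tool_rot: [[0.936, 0.353, -0.0], [0.353, -0.936, 0.003], [0.001, -0.003, -1.0]]
ft_force: [0.3, -0.3, 0.3]
grip_width: 0.0641
gripper_force: 0.0
```

```bash
python3 -m jog '[{"linear":[0.265,-0.7,0],"roll":0},{"linear":[0.265,-0.7,0],"roll":0},{"linear":[0.265,-0.7,0],"roll":0},{"linear":[0.265,-0.7,0],"roll":0},{"linear":[0.265,-0.7,0],"roll":0},{"linear":[0,0,0],"roll":0}]' && python3 -m jog '[{"linear":[0.8,-0.08,0],"roll":0},{"linear":[0.8,-0.08,0],"roll":0},{"linear":[0.8,-0.08,0],"roll":0},{"linear":[0.8,-0.08,0],"roll":0},{"linear":[0.8,-0.08,0],"roll":0},{"linear":[0.8,-0.08,0],"roll":0},{"linear":[0.8,-0.08,0],"roll":0},{"linear":[0.8,-0.08,0],"roll":0},{"linear":[0.8,-0.08,0],"roll":0},{"linear":[0.8,-0.08,0],"roll":0},{"linear":[0.8,-0.08,0],"roll":0},{"linear":[0,0,0],"roll":0}]' && python3 -m jog '[{"linear":[0,0,0],"roll":-1},{"linear":[0,0,0],"roll":-1},{"linear":[0,0,0],"roll":-1},{"linear":[0,0,0],"roll":-1},{"linear":[0,0,0],"roll":-1},{"linear":[0,0,0],"roll":-1},{"linear":[0,0,0],"roll":-1},{"linear":[0,0,0],"roll":-1},{"linear":[0,0,0],"roll":-1},{"linear":[0,0,0],"roll":-1}]' && python3 -m jog '[{"linear":[0,0,0],"roll":-1},{"linear":[0,0,0],"roll":-1},{"linear":[0,0,0],"roll":-1},{"linear":[0,0,0],"roll":-1},{"linear":[0,0,0],"roll":-1},{"linear":[0,0,0],"roll":-1},{"linear":[0,0,0],"roll":-1},{"linear":[0,0,0],"roll":-1},{"linear":[0,0,0],"roll":-1},{"linear":[0,0,0],"roll":-0.3},{"linear":[0,0,0],"roll":0}]'
python3 - <<'E'
from h import *
c=optics.calibration('wrist');im=optics.get_image('wrist')[:,:,::-1].copy();cv2.imwrite('pics/w1.png',im)
f=240/np.tan(np.radians(c['fov_y']/2));T=np.array(c['T'])
for p in((.516,-.2054,.005),(.5354,-.2432,.005)):
    q=T[:3,:3].T@(np.array(p)-T[:3,3]);print('expect px',q[:2]/q[2]*f+[c['cx'],c['cy']])
np.save('w1.npy',T)
E
```

```text
time_s: 0.82
position: [0.1944, -0.3605, 0.2902]
tool_rot: [[0.935, 0.354, 0.0], [0.354, -0.935, 0.001], [0.001, -0.001, -1.0]]
ft_force: [0.4, -0.4, 0.2]
grip_width: 0.0
gripper_force: 0.0
time_s: 1.82
position: [0.5148, -0.2055, 0.289]
tool_rot: [[0.934, 0.357, 0.0], [0.357, -0.934, 0.001], [0.001, -0.001, -1.0]]
ft_force: [-1.2, -0.2, -0.9]
grip_width: 0.0
gripper_force: 0.0
time_s: 2.65
position: [0.5111, -0.2081, 0.2897]
tool_rot: [[0.327, 0.945, -0.001], [0.945, -0.327, 0.0], [-0.0, -0.001, -1.0]]
ft_force: [-0.2, -0.3, -0.1]
grip_width: -0.0002
gripper_force: 0.0
time_s: 3.57
position: [0.5111, -0.2081, 0.2897]
tool_rot: [[-0.457, 0.889, -0.0], [0.889, 0.457, 0.0], [0.0, -0.0, -1.0]]
ft_force: [-0.6, -0.1, -0.5]
grip_width: 0.0002
gripper_force: 0.0
expect px [328.32338766 200.34970065]
expect px [328.12982658 240.97433515]
```

View pics/w1.png

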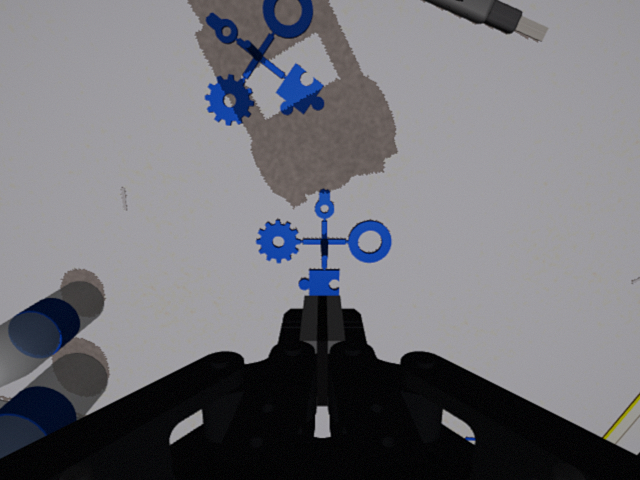

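The wrist picture shows the shot centred at (324,241), its stub link at (324,190–215), pointing up the picture. That agrees with the scene measurement to about 3 mm. The nearer shot is at (260,55). I'll descend now.

```bash
python3 -m jog '[{"linear":[0,0.08,0.75],"roll":0},{"linear":[0,0,0.75],"roll":0},{"linear":[0,0,0.75],"roll":0},{"linear":[0,0,0.75],"roll":0},{"linear":[0,0,0.75],"roll":0},{"linear":[0,0,0.75],"roll":0},{"linear":[0,0,0.75],"roll":0},{"linear":[0,0,0.75],"roll":0},{"linear":[0,0,0],"roll":0},{"linear":[0,0,0],"roll":0},{"linear":[0,0,0],"roll":0}]'
python3 - <<'E'
from h import *
im=optics.get_image('wrist')[:,:,::-1];w=optics.calibration('wrist')
sc=optics.get_image('scene')[180:255,250:350,::-1];si=optics.get_image('side')[215:285,310:405,::-1]
o=np.zeros((600,800,3),np.uint8);o[:240,:320]=cv2.resize(im,(320,240));a=cv2.resize(sc,(400,300));b=cv2.resize(si,(400,295))
o[:300,400:]=a;o[300:595,:400]=b;cv2.imwrite('pics/c2.png',o)
s=env.observe()['position'];tip=s+[0,0,-.019]
for n in('scene','side','wrist'):
    c=optics.calibration(n);f=240/np.tan(np.radians(c['fov_y']/2));T=c['T']
    for p in(tip,np.array([*s[:2],.005])):
        q=T[:3,:3].T@(p-T[:3,3]);print(n,(q[:2]/q[2]*f+[c['cx'],c['cy']]).round(1))
E
```

```text
time_s: 4.53
position: [0.5148, -0.2068, 0.0516]
tool_rot: [[-0.456, 0.89, 0.002], [0.89, 0.456, -0.001], [-0.002, 0.001, -1.0]]
ft_force: [1.1, 0.1, 1.2]
grip_width: -0.0001
gripper_force: 0.0
scene [309.6 216.2]
scene [309.8 222.6]
side [346.  256.7]
side [346.  264.6]
wrist [323.8 317.4]
wrist [323.5 289.5]
```

View pics/c2.png

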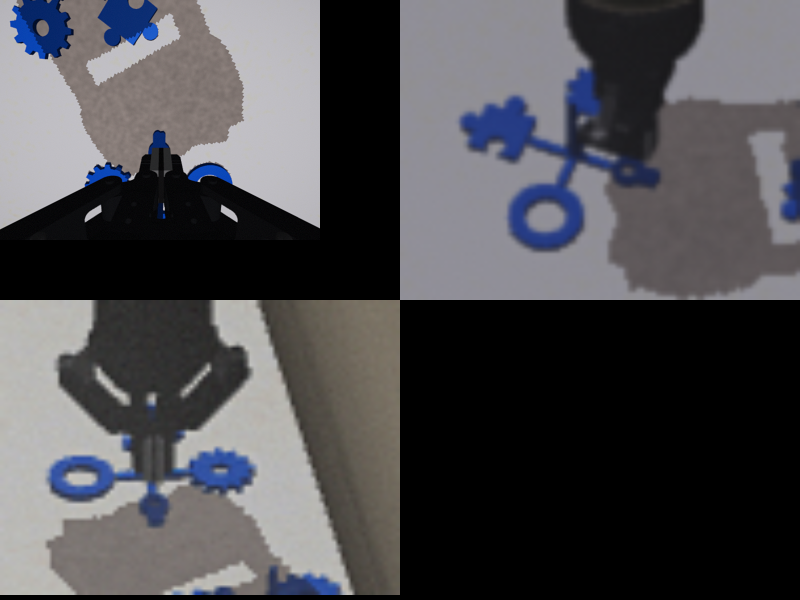

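The fingertips stand directly above the stub link: scene crop (640,170), side crop (153,505). Nothing is being touched. I'll lower by about 2 mm and hold for 3 s.

```bash
python3 -m jog '[{"linear":[0,0,0.06]},{"linear":[0,0,0]},{"linear":[0,0,0]},{"linear":[0,0,0]},{"linear":[0,0,0]},{"linear":[0,0,0]},{"linear":[0,0,0]},{"linear":[0,0,0]},{"linear":[0,0,0]},{"linear":[0,0,0]},{"linear":[0,0,0]},{"linear":[0,0,0]}]'; for i in 1 2; do python3 -m jog '[{"linear":[0,0,0],"roll":0},{"linear":[0,0,0],"roll":0},{"linear":[0,0,0],"roll":0},{"linear":[0,0,0],"roll":0},{"linear":[0,0,0],"roll":0},{"linear":[0,0,0],"roll":0},{"linear":[0,0,0],"roll":0},{"linear":[0,0,0],"roll":0},{"linear":[0,0,0],"roll":0},{"linear":[0,0,0],"roll":0},{"linear":[0,0,0],"roll":0},{"linear":[0,0,0],"roll":0}]'; done
```

```text
time_s: 5.68
position: [0.5141, -0.2062, 0.05]
tool_rot: [[-0.457, 0.89, -0.0], [0.89, 0.457, 0.0], [0.0, -0.0, -1.0]]
ft_force: [0.2, -0.7, 0.2]
grip_width: 0.0001
gripper_force: 0.0
time_s: 6.68
position: [0.5141, -0.2062, 0.05]
tool_rot: [[-0.457, 0.89, -0.0], [0.89, 0.457, 0.0], [0.0, -0.0, -1.0]]
ft_force: [-0.7, 0.5, -0.9]
grip_width: 0.0001
gripper_force: 0.0invalid input
```

```bash
python3 -m jog '[{"linear":[0,0,0],"roll":0},{"linear":[0,0,0],"roll":0},{"linear":[0,0,0],"roll":0},{"linear":[0,0,0],"roll":0},{"linear":[0,0,0],"roll":0},{"linear":[0,0,0],"roll":0},{"linear":[0,0,0],"roll":0},{"linear":[0,0,0],"roll":0}]' && python3 -m jog '[{"linear":[0,0,-0.75],"roll":0},{"linear":[0,0,-0.75],"roll":0},{"linear":[0,0,-0.75],"roll":0},{"linear":[0,0,-0.75],"roll":0},{"linear":[0,0,-0.75],"roll":0},{"linear":[0,0,-0.75],"roll":0},{"linear":[0,0,-0.75],"roll":0},{"linear":[0,0,-0.75],"roll":0},{"linear":[0,0,0],"roll":0}]' && python3 -m jog '[{"linear":[0.818,0.408,0],"roll":0},{"linear":[0.818,0.408,0],"roll":0},{"linear":[0.818,0.408,0],"roll":0},{"linear":[0.818,0.408,0],"roll":0},{"linear":[0.818,0.408,0],"roll":0},{"linear":[0.818,0.408,0],"roll":0},{"linear":[0.818,0.408,0],"roll":0},{"linear":[0.818,0.408,0],"roll":0},{"linear":[0.818,0.408,0],"roll":0},{"linear":[0.818,0.408,0],"roll":0},{"linear":[0.818,0.408,0],"roll":0},{"linear":[0.818,0.408,0],"roll":0}]' && python3 -m jog '[{"linear":[0,0,0],"roll":0},{"linear":[0,0,0],"roll":0}]'
```

```text
time_s: 7.35
position: [0.5141, -0.2062, 0.05]
tool_rot: [[-0.457, 0.89, 0.0], [0.89, 0.457, 0.0], [0.0, 0.0, -1.0]]
ft_force: [0.2, 1.3, 0.1]
grip_width: 0.0
gripper_force: 0.0
time_s: 8.1
position: [0.5152, -0.2069, 0.296]
tool_rot: [[-0.457, 0.89, 0.009], [0.89, 0.457, -0.006], [-0.009, 0.005, -1.0]]
ft_force: [0.1, 1.0, 0.8]
grip_width: 0.0003
gripper_force: 0.0
time_s: 9.1
position: [0.5085, 0.2344, 0.2897]
tool_rot: [[-0.457, 0.89, -0.0], [0.89, 0.457, -0.0], [0.0, -0.0, -1.0]]
ft_force: [0.6, -0.3, -0.0]
grip_width: -0.0001
gripper_force: 0.0
time_s: 9.27
position: [0.5085, 0.234, 0.2893]
tool_rot: [[-0.459, 0.888, -0.001], [0.888, 0.459, -0.0], [0.0, -0.001, -1.0]]
ft_force: [-0.6, -0.5, -0.1]
grip_width: -0.0004
gripper_force: 0.0
```

```bash
python3 -m jog '[{"linear":[0,0,0.7],"roll":0},{"linear":[0,0,0.7],"roll":0},{"linear":[0,0,0.7],"roll":0},{"linear":[0,0,0.7],"roll":0},{"linear":[0,0,0],"roll":0},{"linear":[0,0,0],"roll":0},{"linear":[0,0,0],"roll":0},{"linear":[0,0,0],"roll":0}]'
python3 - <<'E'
from h import *
im=optics.get_image('wrist')[:,:,::-1]
sc=optics.get_image('scene')[270:420,360:520,::-1];si=optics.get_image('side')[250:400,180:340,::-1]
o=np.zeros((600,800,3),np.uint8);o[:240,:320]=cv2.resize(im,(320,240));o[:300,400:720]=cv2.resize(sc,(320,300));o[300:,:320]=cv2.resize(si,(320,300))
cv2.imwrite('pics/c3.png',o)
s=env.observe()['position'];print(s)
for n in('scene','side','wrist'):
    c=optics.calibration(n);f=240/np.tan(np.radians(c['fov_y']/2));T=c['T']
    for p in(s-[0,0,.019],np.array([*s[:2],.132])):
        q=T[:3,:3].T@(p-T[:3,3]);print(n,(q[:2]/q[2]*f+[c['cx'],c['cy']]).round(1))
E
```

```text
time_s: 9.93
position: [0.5099, 0.2324, 0.18]
tool_rot: [[-0.456, 0.89, 0.003], [0.89, 0.456, 0.001], [-0.001, 0.003, -1.0]]
ft_force: [-0.4, 0.7, 0.1]
grip_width: -0.0002
gripper_force: 0.0
[0.5094076  0.23252169 0.17924921]
scene [466.5 318.2]
scene [463.3 324. ]
side [270.2 323.7]
side [271.1 333.2]
wrist [323.8 317.5]
wrist [323.4 289.4]
```

View pics/c3.png

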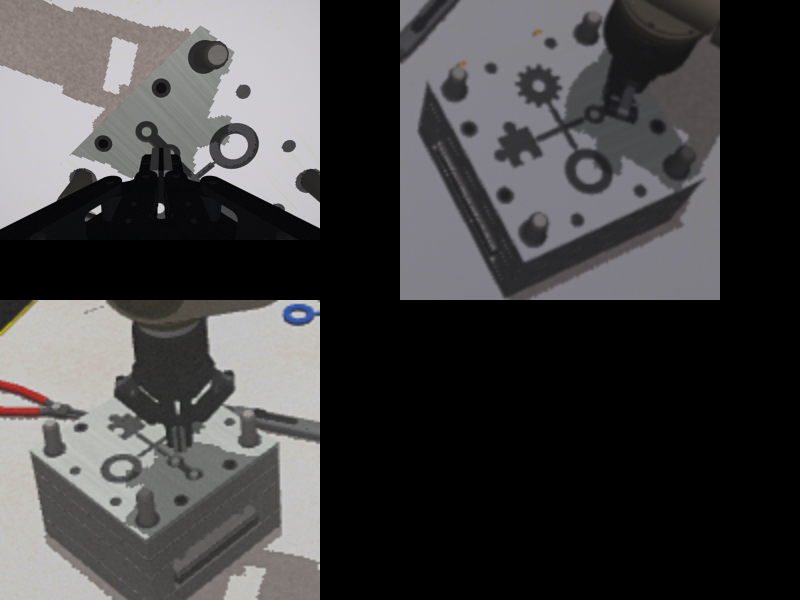

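The fingertips stand over the middle of the link cavity: the side-crop aim is (182,466) and the eyes lie at (176,462) and (194,474). I'll lower by 3 mm, hold and hand in.

```bash
python3 -m jog '[{"linear":[0,0,0.07],"roll":0},{"linear":[0,0,0],"roll":0},{"linear":[0,0,0],"roll":0},{"linear":[0,0,0],"roll":0},{"linear":[0,0,0],"roll":0},{"linear":[0,0,0],"roll":0},{"linear":[0,0,0],"roll":0},{"linear":[0,0,0],"roll":0},{"linear":[0,0,0],"roll":0},{"linear":[0,0,0],"roll":0},{"linear":[0,0,0],"roll":0},{"linear":[0,0,0],"roll":0}]' && for i in 1 2; do python3 -m jog '[{"linear":[0,0,0],"roll":0},{"linear":[0,0,0],"roll":0},{"linear":[0,0,0],"roll":0},{"linear":[0,0,0],"roll":0},{"linear":[0,0,0],"roll":0},{"linear":[0,0,0],"roll":0},{"linear":[0,0,0],"roll":0},{"linear":[0,0,0],"roll":0},{"linear":[0,0,0],"roll":0},{"linear":[0,0,0],"roll":0},{"linear":[0,0,0],"roll":0},{"linear":[0,0,0],"roll":0}]'|head -2; done; python3 -c "
from rig import env
print(env.close_job())"
```

```text
time_s: 11.08
position: [0.509, 0.2325, 0.1752]
tool_rot: [[-0.457, 0.89, 0.0], [0.89, 0.457, -0.0], [-0.0, 0.0, -1.0]]
ft_force: [0.5, 0.4, 0.1]
grip_width: 0.0004
gripper_force: 0.0
time_s: 12.08
position: [0.509, 0.2325, 0.1752]
time_s: 13.08
position: [0.509, 0.2325, 0.1752]
the job is handed in; nothing more can be done
None
```

The job is handed in at about 13 s: the arm pointed at the short link (tips about 26 mm above it) for over 2 s, then at the middle of the link's cavity (about 24 mm above), where it still points, with no contact seen in the force readings or pictures.

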